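# Send the sample cells to the press stop and bolt them in

### The job

Without gripping or lifting anything, push the row of four square steel sample cells along the guide rail from behind, as one train, until the front cell sits against the end stop and all four are touching; do not let the row come apart on the way. Then push the keeper bolt's upright post fully in, so that the bolt closes across the channel behind the last cell. Leave the beaker, the bottle and the syringe where they are, and finish clear of everything.

Things in the scene. Friction and masses are not known exactly. Their poses are not given: they have to be found in the camera images.
- rail: Fixed aluminium channel on the bench along its own y axis, 60 mm wide, floor 4 mm thick, walls 14 mm high (top above the bench) and 48 mm apart inside. Origin: on the bench, on its centre line. It is open at y = -170 mm; the end stop, a dark steel block 40 mm high, has its face at y = +150 mm. Four touching cells that are home fill y = -26 to +150 mm, centres at 128, 84, 40 and -4 mm.
- stop_face (a point): Point on the face of the end stop that meets the front cell, on the channel's centre line, 22 mm above the bench.
- bolt_bed (a point): Centre of the top of the fixed bed under the keeper bolt, at x = -56, y = -37 mm of the rail, 13 mm above the bench. The bed spans 52 mm in x and 34 mm in y (rail axes). On it two dark steel cheeks, 25 mm high above the bench, at rail x = -63 to -33 mm, guide the bolt between them, 16 mm apart.
- cell1: Square steel cell, 44 x 44 x 38 mm, with a round black cap (34 mm across, 10 mm high) and a nipple on top, 52 mm high in all, 0.2 to 0.45 kg. Origin: centre of its underside, on the channel floor. Axes as the rail's at the start. The front cell of the row, nearest the end stop; the row starts touching (within half a millimetre), 70 to 130 mm short of the stop.
- cell2: Square steel cell, 44 x 44 x 38 mm, with a round black cap (34 mm across, 10 mm high) and a nipple on top, 52 mm high in all, 0.2 to 0.45 kg. Origin: centre of its underside, on the channel floor. Axes as the rail's at the start. Second in the row.
- cell3: Square steel cell, 44 x 44 x 38 mm, with a round black cap (34 mm across, 10 mm high) and a nipple on top, 52 mm high in all, 0.2 to 0.45 kg. Origin: centre of its underside, on the channel floor. Axes as the rail's at the start. Third in the row.
- cell4: Square steel cell, 44 x 44 x 38 mm, with a round black cap (34 mm across, 10 mm high) and a nipple on top, 52 mm high in all, 0.2 to 0.45 kg. Origin: centre of its underside, on the channel floor. Axes as the rail's at the start. Last in the row, the one to push on; its rear face is 22 mm behind its origin, towards the rail's -y. Its flat sides stand 28 mm clear above the channel walls.
- bolt (a joint): Travel of the keeper bolt, m, along the rail's +x (into the channel): 0 open, 0.045 fully in (hard stop); starts at 0 to 0.008. About 2 N of friction; stays where left. A flat steel bar 12 mm wide, 15 to 25 mm above the bench, centred on rail y = -37 mm; its round nose is at rail x = -40 mm when open, +5 mm when in. It passes 5 mm behind the last cell if the row is home; else the cell blocks it.
- bolt_post (a point): Centre of the top of the bolt's upright round steel post, 12 mm across, its top 51 mm above the bench, at the outer end of the bar (no part of the bolt reaches further out than the post). At bolt 0 it is at x = -91 mm, y = -37 mm of the rail and moves with the bolt. Push it along the rail's +x from its outer side.
- beaker: Bystander: open glass beaker, 60 mm across, 70 mm high, standing on the bench on the rail's +x side. Origin: centre of its underside.
- bottle: Bystander: small white bottle, 40 mm across, 70 mm high, standing on the rail's +x side. Origin: centre of its underside.
- syringe: Bystander: plastic syringe lying on the bench on the rail's -x side near the end stop, about 115 mm long, 30 mm wide, 20 mm high. Origin: under the middle of its barrel; its x axis points along it to the nozzle.

How it is judged:
By the outcome, as a careful person would: the job done as asked, in the order asked, and still so for the second after the job is handed in, with the robot touching nothing.
It also fails if it takes over 51 s, if anything falls off the work surface, if the arm or the gripper's body presses on something with over 40 N, if the wrist force passes 120 N, or if a joint passes its speed limit or range.

### The arm

A 6-joint arm with a two-finger parallel gripper is mounted at the origin on the work surface. World frame = base frame: x ahead of the robot, y to its left, z up, the work surface at z = 0. Lengths are in m, angles in rad, forces in N, time in s.
With the tool pointing down it reaches from about 0.35 to 0.85 m from the base axis. Payload 8.1 kg.
Tool frame: the origin (TCP) lies at the very end of the fingers, on their centre line; the grasp point (between the pads) lies robot.hold_point_z behind it (robot.hold_point_z is the distance from the TCP to the grasp point, in m); z points along the fingers, y is the direction in which the jaws open and shut (so a half turn about z gives the same grasp; the last joint's range is limited). The gripper opens to 93 mm and grips with 3 to 60 N. Pads are 15 mm wide; open, the fingers measure 128 mm over their backs; the gripper's body (75 mm by 188 mm) begins 65 mm behind the grasp point.
Start: joints at [1.144, 0.13, 1.488, -0, 1.523, -0.085], TCP at [0.201, 0.565, 0.219] pointing down, gripper open.
Joint ranges: [-2.96, 2.96], [-0.89, 2.26], [0.02, 2.5], [-1.34, 4.48], [0, 2.73], [-2.66, 2.66]. Speed limits (rad/s): [2.39, 2.39, 2.79, 3.14, 3.14, 3.14].

### API

Orientations are given as a rotation vector (axis times angle).
In Python, from plant import robot, cams gives the robot as it stands. The module is installed in compiled form; this text tells all that it offers.
- The arm moves only by the tool step_arm, never from a script. Its argument "deltas" is a list of rows, each an object with "offset": the shift along the tool's x, y, z in cm, a list of three; "roll": the turn about the tool's z in rad. In form: [{"offset": [x, y, z], "roll": roll}, ...]. A call has 1 to 12 rows; each row shifts and turns the commanded pose from where the row before left it, along the tool's axes as they then stand; what a row does not reach is not made up. A row lasts 1/8 s, in which the tool goes at most 62.5 mm and 10.7 degrees, less where a joint would pass 70% of its speed; a pose out of reach is approached as far as the arm can. A call with a gripper value outside its range is refused whole. "fingers" is the finger opening in cm, from 0 to 9.3, set as the call begins (left out, the last holds). The fingers move at their own pace and stop on an object; "grip_force" is the grip in N (left out, the last holds). Time passes only in rows, so rows that do not move let the fingers close. It gives the time, the measured TCP pose, the force and the opening at its end, in the units of the state.
- robot.read_state(): the state, without advancing time (a new reading comes with each control period).
- cams.read_camera(name): name is "scene" or "side" or "wrist"; returns a dict with "pixels" (480x640x3 uint8, red, green, blue), "fx", "fy", "cx", "cy" (pixels), "extrinsics" (4x4, takes a point from world to camera coordinates). Camera axes: x right, y down, z forward; pixel columns grow to the right and rows downward; lengths in m; the calibration is good to about 2 mm. A picture is of the moment at which its call begins. There is no depth.
- robot.close_job(): hands the job in, once; it reports no verdict.
Trained networks look in a picture, given as the dict that the camera call returned (one of the last four; its "shot" number tells which), for a name from the list of things; names that differ only in an ending like _2 or _b are one class to them, and where a whole thing is asked for, a point or a joint stands for the part that bears it (a point fixed in the world has none). Each returns a list of dicts, best first, with "score" (0 to 1); they miss things now and then, are a little off and sometimes report something else, mostly with a low value. They report only what shows in the picture. A call takes as long as a camera call.
- cams.boxes_of(picture, thing): "xy" ([column, row] in pixels, amid what is visible of it).
- cams.silhouettes(picture, thing): "mask" (480x640 bool, what is visible of it) and "xy" ([column, row] in pixels, amid what is visible of it).
- cams.pinpoint(picture, thing): "xy" ([column, row] in pixels: a listed point, or the origin of a listed thing).
The state is a dict: "t": time; "q": joint angles; "dq": joint speeds; "joint_torque": joint torques, N m; "tool_pos": TCP position; "orientation": TCP orientation; "force": force on the tool from outside, world axes, zero at the start; "wrist_torque": the same for the moment, N m; "opening": finger opening in m.
Only numpy, scipy, OpenCV 4.12 (cv2) and the standard library are available. Lean on these libraries where they do the work, as an engineer would, in place of code of your own. Each camera call takes 0.05 s, during which the arm holds its last target. There are 200 camera calls.

## Working session

There is one attempt and no reset: what is moved stays moved. The work goes in short steps, Python scripts to look and compute and a tool call to move; the robot and the scene stay as the last step left them, time stands still between calls to the robot, and variables do not carry over. Pictures are saved under pics/ and viewed, about 8 in all and at most 12, crops included, and the job is handed in when it is done.

Besides the shell and the picture viewer there is one more tool, called after ">>>" as name([rows], argument=value, ...), one row to a line, values as JSON. step_arm: Moves the arm, as the interface text tells. Its arguments: {"type":"object","properties":{"deltas":{"type":"array"},"fingers":{"type":"number"},"grip_force":{"type":"number"}},"required":["deltas"]}

```bash
mkdir -p pics
cat > h.py <<'E'
import numpy as np, cv2
from plant import robot, cams
from scipy.spatial.transform import Rotation as R
def ray(p,xy):
    E=np.array(p["extrinsics"]);d=np.array([(xy[0]-p["cx"])/p["fx"],(xy[1]-p["cy"])/p["fy"],1.])
    return -E[:3,:3].T@E[:3,3], E[:3,:3].T@d
def at_z(p,xy,z):
    o,d=ray(p,xy); return o+d*(z-o[2])/d[2]
def proj(p,X):
    E=np.array(p["extrinsics"]);c=E[:3,:3]@np.array(X)+E[:3,3]
    return np.array([p["fx"]*c[0]/c[2]+p["cx"],p["fy"]*c[1]/c[2]+p["cy"]])
def save(p,n): cv2.imwrite("pics/"+n,cv2.cvtColor(p["pixels"],cv2.COLOR_RGB2BGR))
E
python3 - <<'E'
from h import *
np.set_printoptions(precision=4,suppress=True)
s=robot.read_state();print(s["t"],s["tool_pos"],s["orientation"],s["opening"],s["force"],robot.hold_point_z)
print(R.from_rotvec(s["orientation"]).as_matrix())
Z=dict(rail=0,stop_face=.022,bolt_bed=.013,cell1=.004,cell4=.004,bolt_post=.051,beaker=0,bottle=0,syringe=0,cell2=.004,cell3=.004)
for n in ["scene","side"]:
    p=cams.read_camera(n);save(p,n+"0.png")
    print(n,ray(p,(320,240)))
    for k in Z:
        for r in cams.pinpoint(p,k)[:4 if k=="cell1" else 1]: print(k,r["score"],np.array(r["xy"]),at_z(p,r["xy"],Z[k]))
E
```

```text
0.0 [0.2008 0.5648 0.2176] [-0.5342 -3.0954  0.0028] 0.09293660069228812 [-0.5821  0.5138  0.1343] 0.0188
[[-0.9422  0.3352 -0.0008]
 [ 0.3352  0.9422 -0.0016]
 [ 0.0002 -0.0018 -1.    ]]
scene (array([ 1.0557, -0.1641,  0.5465]), array([-0.6331,  0.3292, -0.7007]))
rail 0.92 [258.9 284.8] [ 0.606  -0.0295  0.    ]
stop_face 0.74 [351.  243.3] [0.609  0.1215 0.022 ]
bolt_bed 0.8 [221.4 265.6] [ 0.5577 -0.0688  0.013 ]
cell1 0.81 [241.  291.8] [ 0.6102 -0.0583  0.004 ]
cell1 0.76 [271.6 281.7] [ 0.6119 -0.0117  0.004 ]
cell1 0.73 [207.6 306.7] [ 0.6149 -0.1093  0.004 ]
cell1 0.67 [180.6 315.2] [ 0.6127 -0.1469  0.004 ]
cell4 0.81 [241.  291.8] [ 0.6102 -0.0583  0.004 ]
bolt_post 0.67 [208.6 233. ] [ 0.5229 -0.0716  0.051 ]
beaker 0.69 [313.9 338.5] [0.7245 0.0015 0.    ]
bottle 0.77 [196.4 389.7] [ 0.7276 -0.1594  0.    ]
syringe 0.74 [290.5 220.5] [0.499  0.0695 0.    ]
cell2 0.81 [241.  291.8] [ 0.6102 -0.0583  0.004 ]
cell3 0.81 [241.  291.8] [ 0.6102 -0.0583  0.004 ]
side (array([ 0.3833, -0.3619,  0.5914]), array([ 0.326 ,  0.5772, -0.7488]))
rail 0.62 [345.  316.1] [ 0.6101 -0.0285  0.    ]
stop_face 0.68 [287.3 228.8] [0.6018 0.1141 0.022 ]
bolt_bed 0.66 [322.3 355. ] [ 0.5565 -0.0697  0.013 ]
cell1 0.97 [358.1 333.3] [ 0.6104 -0.0588  0.004 ]
cell1 0.7 [337.1 305.5] [ 0.6076 -0.0129  0.004 ]
cell1 0.63 [383.5 362.5] [ 0.6165 -0.1053  0.004 ]
cell1 0.61 [405.3 392.2] [ 0.6183 -0.1472  0.004 ]
cell4 0.97 [358.1 333.3] [ 0.6104 -0.0588  0.004 ]
bolt_post 0.73 [298.5 347.2] [ 0.5271 -0.0691  0.051 ]
beaker 0.64 [410.  270.1] [ 0.7208 -0.0047  0.    ]
bottle 0.93 [493.6 364.1] [ 0.7294 -0.1629  0.    ]
syringe 0.85 [226.1 286.6] [0.4986 0.0781 0.    ]
cell2 0.97 [358.1 333.3] [ 0.6104 -0.0588  0.004 ]
cell3 0.97 [358.1 333.3] [ 0.6104 -0.0588  0.004 ]
```

View pics/scene0.png

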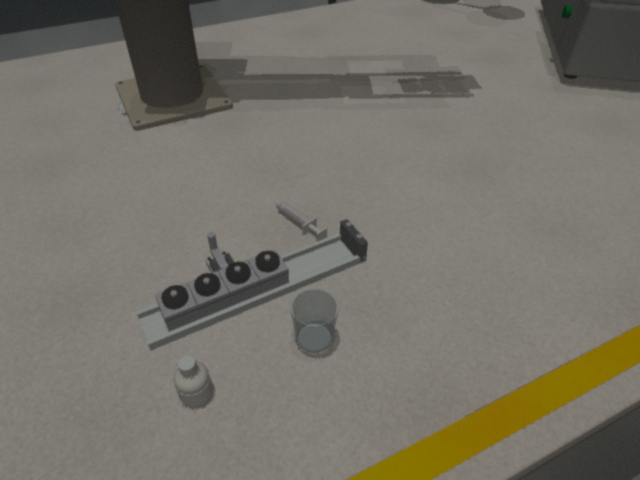

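View pics/side0.png

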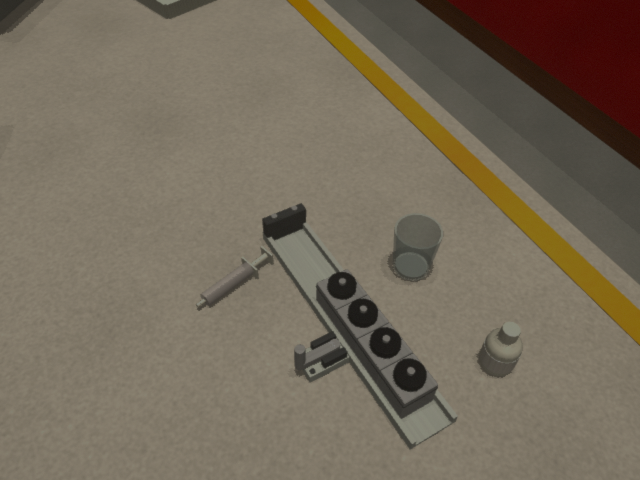

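```bash
cat > fit.py <<'E'
from h import *
from scipy.optimize import least_squares
# unknown: x,y,yaw of rail, front offset of the row s (cell1 centre y), bolt b
def pts(v):
    x,y,a,s,b=v;c,n=np.cos(a),np.sin(a)
    W=lambda u,w,z:np.array([x+c*u-n*w,y+n*u+c*w,z])
    return W,dict(rail=W(0,0,0),stop_face=W(0,.15,.022),bolt_bed=W(-.056,-.037,.013),bolt_post=W(-.091+b,-.037,.051),cells=[W(0,s-.044*i,.004) for i in range(4)])
def fit(ps,v0=(.608,-.029,.04,.02,.004)):
    obs=[]
    for p in ps:
        for k in ["rail","stop_face","bolt_bed","bolt_post"]:
            r=cams.pinpoint(p,k)
            if r: obs.append((p,k,np.array(r[0]["xy"])))
        for r in cams.pinpoint(p,"cell1")[:4]: obs.append((p,"cells",np.array(r["xy"])))
    def f(v):
        P=pts(v)[1];o=[]
        for p,k,xy in obs:
            if k=="cells":
                d=[proj(p,X)-xy for X in P[k]];o.append(min(d,key=np.linalg.norm))
            else:o.append(proj(p,P[k])-xy)
        return np.ravel(o)
    r=least_squares(f,v0,loss="soft_l1",x_scale=[.01,.01,.05,.01,.01]);return r.x,f(r.x)
E
python3 - <<'E'
from fit import *
np.set_printoptions(precision=4,suppress=True)
v,e=fit([cams.read_camera("scene"),cams.read_camera("side")])
print(v);print(e.round(1))
W,P=pts(v);print(P); np.save("v.npy",v)
print("rear face",W(0,v[3]-.154,.03))
E
```

```text
[ 0.6107 -0.0301  0.0406  0.0143  0.0037]
[-0.3  0.3 -2.4  1.8  1.  -0.   0.1  0.8 -0.5  0.5 -1.   1.3 -4.1 -0.
  1.6 -1.6  0.8 -2.2 -0.6  0.1 -1.4 -1.   0.1  1.7 -3.2 -2.8 -0.5 -0.3
 -0.1  0.   3.4  0.5]
{'rail': array([ 0.6107, -0.0301,  0.    ]), 'stop_face': array([0.6046, 0.1198, 0.022 ]), 'bolt_bed': array([ 0.5562, -0.0694,  0.013 ]), 'bolt_post': array([ 0.5249, -0.0706,  0.051 ]), 'cells': [array([ 0.6101, -0.0158,  0.004 ]), array([ 0.6119, -0.0598,  0.004 ]), array([ 0.6137, -0.1037,  0.004 ]), array([ 0.6155, -0.1477,  0.004 ])]}
rear face [ 0.6164 -0.1697  0.03  ]
```

Both pictures show the row of four cells in the channel (scene: caps from [174,296] to [267,261]). The bolt post is at about [212,240] and the stop at [353,240]. The way behind the row is free. First I roll the tool so its axes line up with the rail, and close the fingers.

>>> step_arm([
  {"offset": [0, 0, 0], "roll": 0.17},
  {"offset": [0, 0, 0], "roll": 0.17},
  {"offset": [0, 0, 0], "roll": 0.17},
  {"offset": [0, 0, 0], "roll": 0.17},
  {"offset": [0, 0, 0], "roll": 0.17},
  {"offset": [0, 0, 0], "roll": 0.17},
  {"offset": [0, 0, 0], "roll": 0.168},
], fingers=0, grip_force=40)

```text
t: 2.68
tool_pos: [0.2011, 0.5653, 0.2186]
orientation: [-2.182, -2.26, 0.0]
force: [0.4, 0.7, 0.7]
opening: 0.0275
```

```bash
cat > rel.py <<'E'
from fit import *
np.set_printoptions(precision=4,suppress=True)
v=np.load("v.npy");s=robot.read_state();x,y,a=v[:3]
T=R.from_rotvec(s["orientation"]).as_matrix();d=np.array(s["tool_pos"])-[x,y,0]
print("t",round(s["t"],2),"rail xyz mm",1e3*np.array([np.cos(a)*d[0]+np.sin(a)*d[1],-np.sin(a)*d[0]+np.cos(a)*d[1],d[2]]),"yaw err",np.arctan2(T[1,1],T[0,1])-a,"tilt",T[:2,2],"F",np.array(s["force"]),"open",s["opening"],"q",np.array(s["q"]))
W,_=pts(v);print("tool delta cm to start", 100*T.T@(W(0,-.185,.12)-s["tool_pos"]))
E
python3 rel.py
```

```text
t 2.67 rail xyz mm [-385.0866  611.565   218.6326] yaw err -0.005181188886962798 tilt [-0. -0.] F [0.3981 0.6846 0.7153] open 0.0274816242431061 q [1.1436 0.1304 1.4882 0.     1.523  1.1082]
tool delta cm to start [-79.4559  38.9211   9.8626]
```

>>> step_arm([
  {"offset": [-3, 1.5, 0], "roll": 0},
  {"offset": [-5, 2.4, 0], "roll": 0},
  {"offset": [-5, 2.4, 0], "roll": 0},
  {"offset": [-5, 2.4, 0], "roll": 0},
  {"offset": [-5, 2.4, 0], "roll": 0},
  {"offset": [-5, 2.4, 0], "roll": 0},
  {"offset": [-5, 2.4, 0], "roll": 0},
  {"offset": [-5, 2.4, 0], "roll": 0},
  {"offset": [-5, 2.4, 0], "roll": 0},
  {"offset": [-5, 2.4, 0], "roll": 0},
  {"offset": [-5, 2.5, 0], "roll": 0},
  {"offset": [-5, 2.5, 0], "roll": 0},
])

```text
t: 4.18
tool_pos: [0.5064, -0.0045, 0.219]
orientation: [2.175, 2.266, 0.001]
force: [0.3, 1.0, 0.2]
opening: 0.0004
```

>>> step_arm([
  {"offset": [-5, 2.5, 0], "roll": 0},
  {"offset": [-5, 2.5, 1], "roll": 0},
  {"offset": [-5, 2.5, 2], "roll": 0},
  {"offset": [-5, 2.5, 2.5], "roll": 0},
  {"offset": [-1.5, 0.8, 2.5], "roll": 0},
  {"offset": [0, 0, 1.8], "roll": 0},
  {"offset": [0, 0, 0], "roll": 0},
])

```text
t: 5.05
tool_pos: [0.6208, -0.2117, 0.1185]
orientation: [-2.172, -2.264, 0.002]
force: [0.1, 1.5, -0.4]
opening: 0.0006
```

```bash
cat >> rel.py <<'E'
import sys
if len(sys.argv)>1:
    p=cams.read_camera(sys.argv[1]);save(p,sys.argv[2])
E
python3 rel.py side side1.png
```

```text
t 5.05 rail xyz mm [   2.7497 -181.8326  118.5255] yaw err 0.0007748218511258662 tilt [-0.0036  0.0018] F [ 0.1143  1.4662 -0.353 ] open 0.0005658682607560392 q [-0.4069  0.3455  1.4235  0.0003  1.3766 -0.4484]
tool delta cm to start [-0.3162 -0.2757 -0.1471]
```

View pics/side1.png

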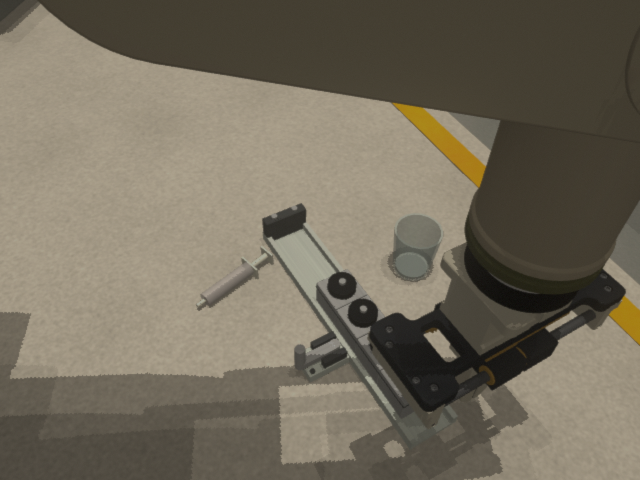

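The gripper is above the open end behind the row, and the beaker at [415,250], the syringe and the post are undisturbed. Next I lower to 21 mm, above the 14 mm walls, and shift 3 mm to centre.

>>> step_arm([
  {"offset": [0, -0.3, 2], "roll": 0},
  {"offset": [0, 0, 3], "roll": 0},
  {"offset": [0, 0, 2.5], "roll": 0},
  {"offset": [0, 0, 1.5], "roll": 0},
  {"offset": [0, 0, 0.7], "roll": 0},
  {"offset": [0, 0, 0], "roll": 0},
])

```text
t: 5.85
tool_pos: [0.6195, -0.2131, 0.0238]
orientation: [2.175, 2.267, 0.0]
force: [0.7, -0.2, -0.0]
opening: 0.0006
```

```bash
python3 rel.py wrist wrist1.png
```

```text
t 5.85 rail xyz mm [   1.3426 -183.198    23.8148] yaw err 0.0006002750783651936 tilt [ 0.0002 -0.0001] F [ 0.6874 -0.1683 -0.0266] open 0.0006191437073916765 q [-0.4096  0.4367  1.4914 -0.      1.2133 -0.4508]
tool delta cm to start [-0.181  -0.1327 -9.6185]
```

View pics/wrist1.png

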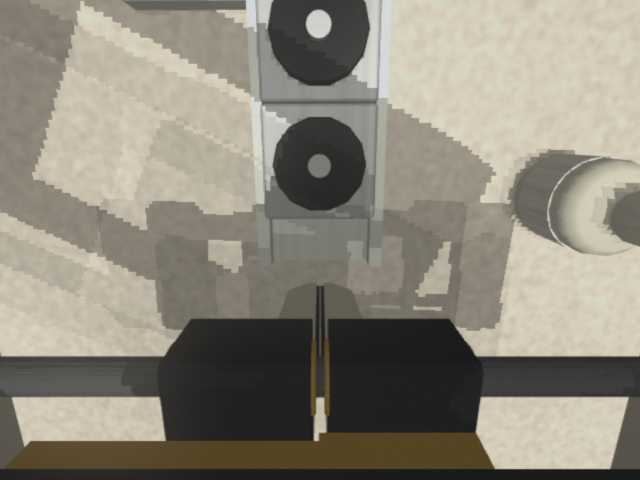

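The wrist view shows the closed fingertips at column 320 and the last cell centred at column 319, its rear face near row 217. The push line is aligned with the rail. I approach, then make contact slowly.

>>> step_arm([
  {"offset": [1, 0, 0.1], "roll": 0},
  {"offset": [1, -0.1, 0], "roll": 0},
  {"offset": [0.8, 0, 0], "roll": 0},
  {"offset": [0.2, 0, 0], "roll": 0},
  {"offset": [0.2, 0, 0], "roll": 0},
  {"offset": [0.2, 0, 0], "roll": 0},
  {"offset": [0.1, 0, 0], "roll": 0},
  {"offset": [0.1, 0, 0], "roll": 0},
  {"offset": [0.1, 0, 0], "roll": 0},
  {"offset": [0.1, 0, 0], "roll": 0},
])

```text
t: 7.15
tool_pos: [0.6168, -0.1765, 0.0227]
orientation: [2.175, 2.265, -0.001]
force: [-0.2, -5.0, -1.2]
opening: 0.0005
```

```bash
python3 rel.py
```

```text
t 7.15 rail xyz mm [   0.1882 -146.4895   22.7402] yaw err -0.00010834334721770283 tilt [ 0.0003 -0.0015] F [-0.1515 -4.9527 -1.2301] open 0.0005071108439405186 q [-0.3578  0.4049  1.5352 -0.0014  1.2008 -0.3978]
tool delta cm to start [-3.8661 -0.0163 -9.72  ]
```

>>> step_arm([
  {"offset": [0.15, 0, 0], "roll": 0},
  {"offset": [0.2, 0, 0], "roll": 0},
  {"offset": [0.25, 0, 0], "roll": 0},
  {"offset": [0.25, 0, 0], "roll": 0},
  {"offset": [0.25, 0, 0], "roll": 0},
  {"offset": [0.25, 0, 0], "roll": 0},
  {"offset": [0.25, 0, 0], "roll": 0},
  {"offset": [0.25, 0, 0], "roll": 0},
  {"offset": [0.25, 0, 0], "roll": 0},
  {"offset": [0.25, 0, 0], "roll": 0},
  {"offset": [0.25, 0, 0], "roll": 0},
  {"offset": [0.25, 0, 0], "roll": 0},
])

```text
t: 8.65
tool_pos: [0.6156, -0.1479, 0.0226]
orientation: [2.175, 2.265, -0.001]
force: [-0.0, -6.3, -0.7]
opening: 0.0003
```

```bash
python3 rel.py
```

```text
t 8.65 rail xyz mm [   0.1513 -117.9002   22.65  ] yaw err -0.00020034953156160967 tilt [ 0.0002 -0.0014] F [-0.0201 -6.2966 -0.7303] open 0.0003106982765336319 q [-0.316   0.3847  1.5613 -0.0014  1.1949 -0.3559]
tool delta cm to start [-6.724  -0.0122 -9.7253]
```

The push force is steady at 6 N and the line is straight. About 84 mm remain.

>>> step_arm([
  {"offset": [0.25, 0, 0], "roll": 0},
  {"offset": [0.25, 0, 0], "roll": 0},
  {"offset": [0.25, 0, 0], "roll": 0},
  {"offset": [0.25, 0, 0], "roll": 0},
  {"offset": [0.25, 0, 0], "roll": 0},
  {"offset": [0.25, 0, 0], "roll": 0},
  {"offset": [0.25, 0, 0], "roll": 0},
  {"offset": [0.25, 0, 0], "roll": 0},
  {"offset": [0.25, 0, 0], "roll": 0},
  {"offset": [0.25, 0, 0], "roll": 0},
  {"offset": [0.25, 0, 0], "roll": 0},
  {"offset": [0.25, 0, 0], "roll": 0},
])

```text
t: 10.15
tool_pos: [0.6144, -0.118, 0.0227]
orientation: [2.175, 2.265, -0.001]
force: [-0.1, -6.2, -1.8]
opening: 0.0003
```

>>> step_arm([
  {"offset": [0.25, 0, 0], "roll": 0},
  {"offset": [0.25, 0, 0], "roll": 0},
  {"offset": [0.25, 0, 0], "roll": 0},
  {"offset": [0.25, 0, 0], "roll": 0},
  {"offset": [0.25, 0, 0], "roll": 0},
  {"offset": [0.25, 0, 0], "roll": 0},
  {"offset": [0.25, 0, 0], "roll": 0},
  {"offset": [0.25, 0, 0], "roll": 0},
  {"offset": [0.25, 0, 0], "roll": 0},
  {"offset": [0.25, 0, 0], "roll": 0},
  {"offset": [0.25, 0, 0], "roll": 0},
  {"offset": [0.25, 0, 0], "roll": 0},
])

```text
t: 11.65
tool_pos: [0.6132, -0.088, 0.0227]
orientation: [2.175, 2.265, -0.001]
force: [0.1, -6.3, -1.6]
opening: 0.0005
```

```bash
python3 rel.py wrist wrist2.png
```

```text
t 11.65 rail xyz mm [  0.1808 -57.9201  22.7012] yaw err -0.00018857177088157928 tilt [ 0.0003 -0.0015] F [ 0.0732 -6.2688 -1.5563] open 0.00046750012387176086 q [-0.2244  0.3518  1.603  -0.0015  1.1862 -0.2643]
tool delta cm to start [-12.7222  -0.0138  -9.7113]
```

View pics/wrist2.png

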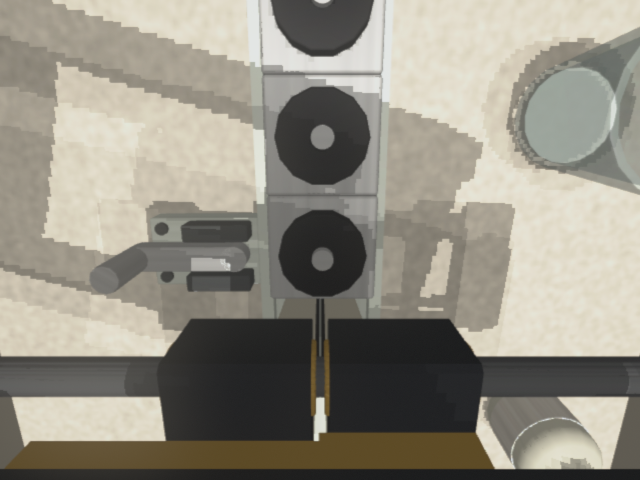

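The wrist view shows the row closed up and pushed straight: the fingers are at column 320 and the last cell's rear face is at about row 297. The bolt nose at [240,258] is still outside the channel. About 24 mm remain.

>>> step_arm([
  {"offset": [0.25, 0, 0], "roll": 0},
  {"offset": [0.25, 0, 0], "roll": 0},
  {"offset": [0.25, 0, 0], "roll": 0},
  {"offset": [0.25, 0, 0], "roll": 0},
  {"offset": [0.25, 0, 0], "roll": 0},
  {"offset": [0.2, 0, 0], "roll": 0},
  {"offset": [0.15, 0, 0], "roll": 0},
  {"offset": [0.1, 0, 0], "roll": 0},
  {"offset": [0.1, 0, 0], "roll": 0},
  {"offset": [0.1, 0, 0], "roll": 0},
  {"offset": [0.1, 0, 0], "roll": 0},
  {"offset": [0.1, 0, 0], "roll": 0},
])

```text
t: 13.2
tool_pos: [0.6123, -0.067, 0.0227]
orientation: [2.175, 2.265, -0.001]
force: [-0.3, -5.9, -0.9]
opening: 0.0005
```

>>> step_arm([
  {"offset": [0.1, 0, 0], "roll": 0},
  {"offset": [0.1, 0, 0], "roll": 0},
])

```text
t: 13.45
tool_pos: [0.6123, -0.065, 0.0227]
orientation: [2.175, 2.265, -0.001]
force: [0.6, -5.9, -1.1]
opening: 0.0002
```

```bash
python3 rel.py
```

```text
t 13.45 rail xyz mm [  0.1547 -34.9343  22.6642] yaw err -8.251888932712947e-05 tilt [ 0.0001 -0.0014] F [ 0.5688 -5.8991 -1.1197] open 0.0002459552642738906 q [-0.1882  0.3428  1.6144 -0.0015  1.184  -0.2282]
tool delta cm to start [-15.0205  -0.0136  -9.7121]
```

>>> step_arm([
  {"offset": [0.1, 0, 0], "roll": 0},
  {"offset": [0.05, 0, 0], "roll": 0},
  {"offset": [0.05, 0, 0], "roll": 0},
])

```text
t: 13.82
tool_pos: [0.6123, -0.0645, 0.0228]
orientation: [2.174, 2.264, -0.004]
force: [0.4, -13.4, -1.1]
opening: 0.0005
```

>>> step_arm([
  {"offset": [0.1, 0, 0], "roll": 0},
])

```text
t: 13.95
tool_pos: [0.6124, -0.0645, 0.0229]
orientation: [2.174, 2.263, -0.005]
force: [1.7, -18.3, -2.3]
opening: 0.0008
```

>>> step_arm([
  {"offset": [0.1, 0, 0], "roll": 0},
])

```text
t: 14.08
tool_pos: [0.6126, -0.0644, 0.0231]
orientation: [2.173, 2.261, -0.005]
force: [1.7, -22.3, -2.4]
opening: 0.0003
```

The force climbs from 6 to 22 N with no further motion, so the row is against the stop. I back off, rise and roll a quarter turn.

>>> step_arm([
  {"offset": [-0.3, 0, 0], "roll": 0},
  {"offset": [-0.4, 0, 0], "roll": 0},
  {"offset": [-1, 0, 0], "roll": 0},
  {"offset": [-2, 0, 0], "roll": 0},
  {"offset": [-2, 0, 0], "roll": 0},
  {"offset": [-1, 0, -1], "roll": 0},
  {"offset": [0, 0, -2.5], "roll": 0},
  {"offset": [0, 0, -2.5], "roll": 0},
  {"offset": [0, 0, -1.5], "roll": 0},
])

```text
t: 15.2
tool_pos: [0.6157, -0.1276, 0.1]
orientation: [2.174, 2.264, 0.002]
force: [0.7, 0.2, -0.7]
opening: 0.0005
```

>>> step_arm([
  {"offset": [0, 0, 0], "roll": 0.175},
  {"offset": [0, 0, 0], "roll": 0.175},
  {"offset": [0, 0, 0], "roll": 0.175},
  {"offset": [0, 0, 0], "roll": 0.175},
  {"offset": [0, 0, 0], "roll": 0.175},
  {"offset": [0, 0, 0], "roll": 0.175},
  {"offset": [0, 0, 0], "roll": 0.175},
  {"offset": [0, 0, 0], "roll": 0.175},
  {"offset": [0, 0, 0], "roll": 0.17},
])

```text
t: 16.32
tool_pos: [0.6147, -0.1269, 0.0977]
orientation: [-3.141, -0.057, 0.0]
force: [0.9, -0.1, -0.7]
opening: 0.0007
```

```bash
python3 rel.py side side2.png
python3 - <<'E'
from fit import *
np.set_printoptions(precision=4,suppress=True)
v=np.load("v.npy");x,y,a=v[:3]
p=cams.read_camera("side")
for r in cams.pinpoint(p,"bolt_post")[:2]:
    d=at_z(p,r["xy"],.051)-[x,y,0];print(r["score"],"post rail",np.cos(a)*d[0]+np.sin(a)*d[1],-np.sin(a)*d[0]+np.cos(a)*d[1])
E
```

```text
t 16.32 rail xyz mm [  0.0627 -96.9106  97.6713] yaw err -1.5753419871134307 tilt [-0.0003  0.0001] F [ 0.8576 -0.0533 -0.7092] open 0.0007327920151711152 q [-0.2854  0.288   1.5334  0.      1.3206  1.2494]
tool delta cm to start [ 0.0331  8.8086 -2.2341]
0.66 post rail -0.08500692753617933 -0.036456923092039184
```

View pics/side2.png

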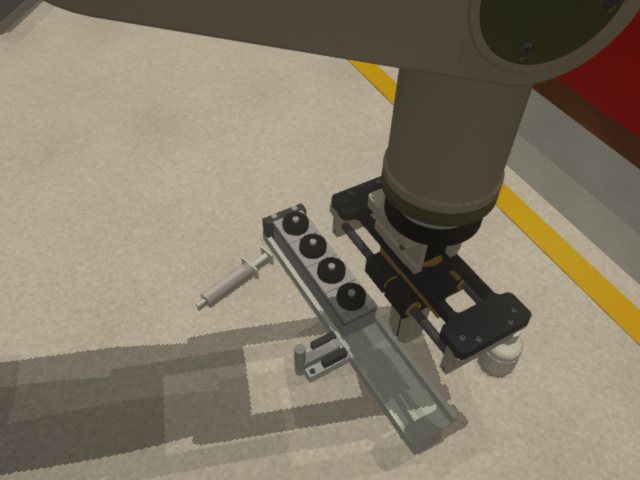

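The four cells stand in line against the stop (caps from [296,222] to [351,296]) with no visible gaps, and the bolt post is at [300,355]. I go round to the outer side of the post and descend there.

>>> step_arm([
  {"offset": [-2.5, -1, 0], "roll": 0},
  {"offset": [-4, -2, 0], "roll": 0},
  {"offset": [-3.5, -2, 0], "roll": 0},
  {"offset": [-2.3, -1, 0], "roll": 0},
  {"offset": [0, 0, 0], "roll": 0},
  {"offset": [0, 0, 2.5], "roll": 0},
  {"offset": [0, 0, 2.5], "roll": 0},
  {"offset": [0, 0, 1.5], "roll": 0},
  {"offset": [0, 0, 0], "roll": 0},
])

```text
t: 17.6
tool_pos: [0.4889, -0.072, 0.0315]
orientation: [-3.14, -0.067, 0.004]
force: [0.9, 0.9, 0.6]
opening: 0.0003
```

```bash
python3 rel.py wrist wrist3.png
```

```text
t 17.6 rail xyz mm [-123.3961  -36.9348   31.5465] yaw err -1.568782517727561 tilt [-0.0023  0.0005] F [0.9209 0.9388 0.5895] open 0.0003349173420445499 q [-0.2501  0.027   1.9558 -0.      1.1611  1.2781]
tool delta cm to start [12.29   14.8257 -8.8822]
```

View pics/wrist3.png

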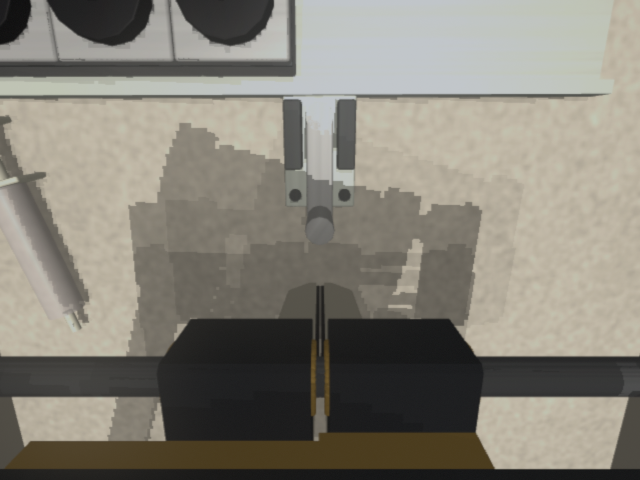

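The post at [320,230] is straight ahead of the fingers, and the bolt lane clears the last cell's rear edge at column 295. I push along tool +x.

>>> step_arm([
  {"offset": [0.8, 0, 0], "roll": 0},
  {"offset": [0.7, 0, 0], "roll": 0},
  {"offset": [0.3, 0, 0], "roll": 0},
  {"offset": [0.3, 0, 0], "roll": 0},
  {"offset": [0.3, 0, 0], "roll": 0},
  {"offset": [0.3, 0, 0], "roll": 0},
  {"offset": [0.3, 0, 0], "roll": 0},
  {"offset": [0.3, 0, 0], "roll": 0},
  {"offset": [0.3, 0, 0], "roll": 0},
  {"offset": [0.3, 0, 0], "roll": 0},
])

```text
t: 18.9
tool_pos: [0.5285, -0.0703, 0.0326]
orientation: [-3.141, -0.066, 0.0]
force: [-1.3, 1.0, 1.0]
opening: 0.0005
```

>>> step_arm([
  {"offset": [0.3, 0, 0], "roll": 0},
  {"offset": [0.3, 0, 0], "roll": 0},
  {"offset": [0.3, 0, 0], "roll": 0},
  {"offset": [0.3, 0, 0], "roll": 0},
  {"offset": [0.3, 0, 0], "roll": 0},
  {"offset": [0.2, 0, 0], "roll": 0},
  {"offset": [0.2, 0, 0], "roll": 0},
])

```text
t: 19.77
tool_pos: [0.5474, -0.0696, 0.0326]
orientation: [-3.141, -0.066, 0.0]
force: [-1.8, 1.2, -0.0]
opening: 0.0005
```

```bash
python3 rel.py
```

```text
t 19.77 rail xyz mm [-64.7838 -36.8321  32.5951] yaw err -1.5696358722941928 tilt [-0.0001  0.0001] F [-1.7945  1.2346 -0.0328] open 0.000506117686957887 q [-0.2193  0.1728  1.7968  0.      1.1721  1.3097]
tool delta cm to start [ 6.4603 14.8238 -8.7419]
```

>>> step_arm([
  {"offset": [0.15, 0, 0], "roll": 0},
  {"offset": [0.15, 0, 0], "roll": 0},
  {"offset": [0.1, 0, 0], "roll": 0},
  {"offset": [0.1, 0, 0], "roll": 0},
])

```text
t: 20.27
tool_pos: [0.5523, -0.0693, 0.0326]
orientation: [-3.141, -0.066, 0.0]
force: [-5.6, 0.8, 1.3]
opening: 0.0002
```

>>> step_arm([
  {"offset": [0.1, 0, 0], "roll": 0},
  {"offset": [0.1, 0, 0], "roll": 0},
])

```text
t: 20.52
tool_pos: [0.5525, -0.0693, 0.0323]
orientation: [-3.141, -0.066, 0.007]
force: [-14.7, 1.1, 8.7]
opening: 0.0001
```

>>> step_arm([
  {"offset": [0.1, 0, 0], "roll": 0},
])

```text
t: 20.65
tool_pos: [0.5526, -0.0693, 0.0323]
orientation: [-3.141, -0.066, 0.01]
force: [-19.2, 0.3, 13.2]
opening: 0.0001
```

The force rises to 19 N at rail x of about -59.6 mm, against -59.5 expected, so the bolt is at its hard stop. I retreat and check.

>>> step_arm([
  {"offset": [-0.3, 0, 0], "roll": 0},
  {"offset": [-0.5, 0, 0], "roll": 0},
  {"offset": [-1.5, 0, 0], "roll": 0},
  {"offset": [-2, 0, 0], "roll": 0},
  {"offset": [-1, 0, -2], "roll": 0},
  {"offset": [0, 0, -4], "roll": 0},
  {"offset": [0, 0, -4], "roll": 0},
  {"offset": [0, 0, -4], "roll": 0},
  {"offset": [0, 0, -2], "roll": 0},
  {"offset": [0, 0, 0], "roll": 0},
])

```text
t: 21.9
tool_pos: [0.504, -0.072, 0.195]
orientation: [3.139, 0.065, 0.008]
force: [0.3, -0.4, 0.1]
opening: 0.0007
```

```bash
python3 rel.py wrist wrist4.png
python3 - <<'E'
from fit import *
np.set_printoptions(precision=4,suppress=True)
v=np.load("v.npy");x,y,a=v[:3]
for n in ["wrist","side"]:
    p=cams.read_camera(n)
    if n=="side":save(p,"side3.png")
    for k,z in [("bolt_post",.051),("cell1",.004),("beaker",0),("bottle",0),("syringe",0)]:
        for r in cams.pinpoint(p,k)[:4 if k=="cell1" else 1]:
            X=at_z(p,r["xy"],z);d=X-[x,y,0];print(n,k,r["score"],"rail",np.cos(a)*d[0]+np.sin(a)*d[1],-np.sin(a)*d[0]+np.cos(a)*d[1],"world",X[:2])
E
```

```text
t 21.9 rail xyz mm [-108.2488  -37.5299  194.9887] yaw err -1.5697254731055352 tilt [ 0.0052 -0.0014] F [ 0.2503 -0.4486  0.1387] open 0.0006648872035725814 q [-0.2425 -0.1107  1.7741 -0.0001  1.4728  1.2866]
tool delta cm to start [10.7705 14.7463  7.5781]
wrist bolt_post 0.97 rail -0.04798480936297918 -0.03636809586048684 world [ 0.5642 -0.0684]
wrist cell1 0.91 rail -0.0023874370147011067 -0.00585694919541847 world [ 0.6085 -0.0361]
wrist cell1 0.86 rail -0.0014985373994887124 0.07969443068241704 world [0.6059 0.0494]
wrist cell1 0.73 rail 0.0006444879462924845 0.1251367829952007 world [0.6062 0.0949]
wrist cell1 0.61 rail -0.0021502594629532997 0.03522657081170567 world [0.6071 0.005 ]
wrist syringe 0.97 rail -0.10561406114928049 0.1039881274217041 world [0.5009 0.0695]
side bolt_post 0.63 rail -0.04513102112527316 -0.03555773088987779 world [ 0.567  -0.0675]
side cell1 0.76 rail 0.0014217083891962224 0.036877932964977406 world [0.6106 0.0068]
side cell1 0.72 rail 0.005688172282712181 -0.004899022554324526 world [ 0.6166 -0.0348]
side beaker 0.89 rail 0.11360349997006347 0.025754240414816616 world [0.7231 0.0002]
side bottle 0.56 rail 0.10875925634030295 -0.1388146607198132 world [ 0.725  -0.1644]
side syringe 0.56 rail -0.11025574053607624 0.1127894189557579 world [0.4959 0.0781]
```

View pics/wrist4.png

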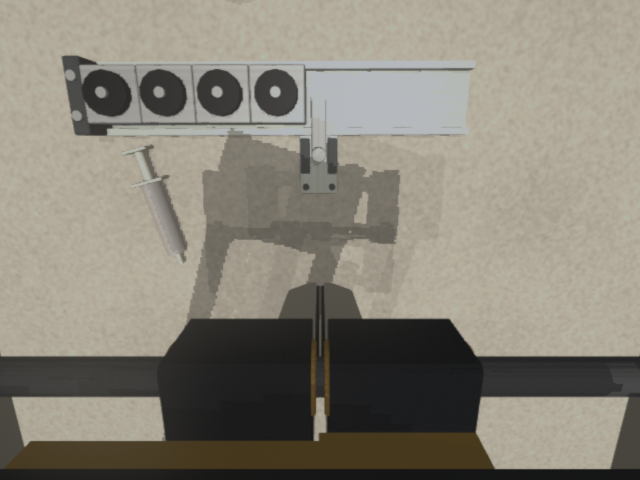

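View pics/side3.png

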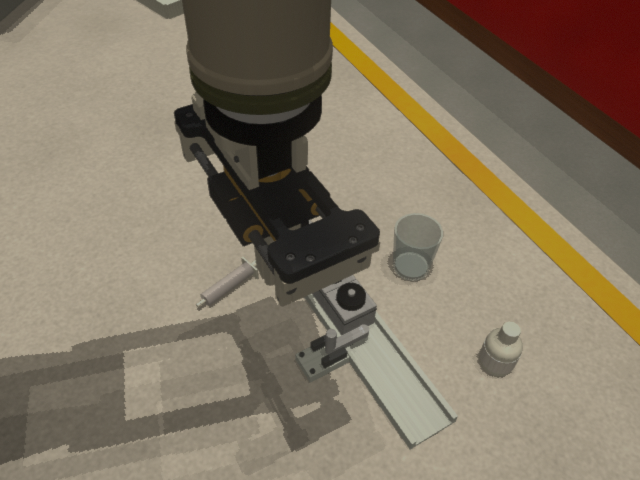

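The wrist view shows the four cells touching and against the stop (columns 80 to 305). The bolt lies across the channel at column 318, just behind the last cell, with its post at [319,155] between the cheeks. The syringe, beaker and bottle are where they were, and the arm is well clear.

```bash
python3 -c "
from plant import robot
print(robot.read_state()['force']);print(robot.close_job())"
```

```text
[-0.43863827 -0.71725721  0.39533878]
the job is handed in; nothing more can be done
None
```

The row is home against the end stop, the keeper bolt is closed behind the last cell, and I handed the job in at about 22–23 s of the 51 s allowed.

- **Row:** I pushed it from behind with the closed fingers at about 20 mm/s, and the push force stayed near 6 N on the way. At the stop it rose to 22 N with no further motion. The last wrist picture shows all four cells touching and against the stop.
- **Bolt:** I pushed the post in until the force rose to 19 N. The fingers stopped at rail x of about -59.6 mm, against -59.5 mm expected for fully in. In the final wrist picture the bolt lies across the channel just behind the last cell.
- **Bystanders and arm:** In the final pictures the beaker, bottle and syringe are where they were, within the 3–4 mm noise of the readings. The arm finished about 195 mm above the bench and touched nothing.

**Checks that disagreed slightly:**
- The two cameras put the post at rail x of -48 mm and -45 mm, where fully in is -46 mm. That is within camera error, so the contact force is the better evidence.
- The final side view hid three of the cells behind the gripper, so "all four touching" rests on the wrist view and on the side view taken before the bolt was pushed.

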